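Open the blood analyser's service cover

ROBOT

A 6-joint arm with a two-finger parallel gripper is mounted at the origin on the work surface. World frame = base frame: x ahead of the robot, y to its left, z up, the work surface at z = 0. Lengths are in mm, angles in rad, forces in N, time in s.
With the tool pointing down it reaches from about 250 to 850 mm from the base axis. Payload 12.5 kg.
Tool frame: the origin (TCP) lies midway between the tips of the shut fingers; the grasp point (between the pads) lies 19 mm behind it; z points along the fingers, y is the direction in which the jaws open and shut (so a half turn about z gives the same grasp; the last joint's range is limited). The gripper opens to 93 mm and grips with 3 to 60 N. Pads are 15 mm wide; open, the fingers measure 128 mm over their backs; the gripper's body (75 mm by 188 mm) begins 65 mm behind the grasp point.
Start: joints at [-1.325, 0.351, 1.652, -0, 1.139, -0.085], TCP at [178.659, -520.159, 218.633] pointing down, gripper open.
Joint ranges: [-2.75, 2.75], [-0.79, 2.1], [0.01, 2.65], [-1.57, 4.71], [0.07, 3.14], [-2.87, 2.87]. Speed limits (rad/s): [2.22, 2.22, 2.79, 3.14, 3.14, 3.14].

INTERFACE

Orientations are given as a unit quaternion [w, x, y, z].
In Python, from bench import manip gives the robot as it stands.
- The arm moves only by the shell command python3 -m jog 'ROWS' [FORCE]. ROWS is a JSON object of lists of equal length, an entry for each row: "angular": the turn, a rotation vector about the tool's x, y, z in rad, a list of three; "linear": the shift along the tool's x, y, z in cm, a list of three; "jaw": the closure, from -1 (fully open) to 1 (shut), so that 0 is half open. A call has exactly 8 rows; each row is the pose to reach, as a shift and turn from the pose commanded when the call began, along the tool's axes at that moment; what a row does not reach only later rows make up. A row lasts 1/8 s, in which the tool goes at most 62.5 mm and 10.7 degrees, less where a joint would pass 70% of its speed; a pose out of reach is approached as far as the arm can. A call with a gripper value outside its range is refused whole. The fingers move at their own pace and stop on an object; FORCE is the grip in N (left out, the last holds). Time passes only in rows, so rows that repeat a pose let the fingers close, or fill a call up. It gives the time, the measured TCP pose, the force and the opening at its end, in the units of the state.
- manip.state(): the state, without advancing time (a new reading comes with each control period).
- manip.snapshot(name): name is "side" or "top" or "wrist"; returns (picture, depth): 400x640x3 uint8, red, green, blue; 400x640 float32, mm along the optical axis (not along the pixel's ray), 0 where there is no reading.
- manip.camera_info(name): a dict with "fx", "fy", "cx", "cy" (pixels), "R" (3x3) and "t" (3): a world point X has camera coordinates R X + t. Camera axes: x right, y down, z forward; pixel columns grow to the right and rows downward; lengths in mm; the calibration is good to about 2 mm. The wrist camera is an equidistant fisheye: a pixel r from the principal point sees the ray r / f radians off the axis. A picture is of the moment at which its call begins: read the wrist's pose just before it. camera_info takes no time and is no camera call; for the wrist camera it gives the pose at the moment of the call.
- manip.finish_job(): hands the job in, once; it reports no verdict.
The state is a dict: "time": time; "joint_pos": joint angles; "qvel": joint speeds; "joint_torque": joint torques, N m; "ee_pos": TCP position; "ee_rot": TCP orientation; "force": force on the tool from outside, world axes, zero at the start; "torque": the same for the moment, N m; "opening": finger opening in mm.
Only numpy, scipy, OpenCV 4.12 (cv2) and the standard library are available. Lean on these libraries where they do the work, as an engineer would, in place of code of your own. Each camera call takes 0.05 s, during which the arm holds its last target.

TASK

The pump bay of the blood analyser on the counter needs looking at: turn the T-handled key of the cover's cam latch a full quarter turn anticlockwise (seen from above) to free the cover, then swing the cover up by its handle until it stands about upright and leave it open. Leave the key turned in the latch, and do not disturb the bottles, carton and tube rack standing around the analyser.

Things in the scene. Friction and masses are not known exactly. Their poses are not given: they have to be found in the camera images.
- analyser: Benchtop blood analyser, white and grey casing 305 mm deep (x), 340 wide (y), 165 high; it cannot be moved. Origin on the counter under its middle; x from its front (sloping fascia with display, facing the robot) to its back, z up. On its top lies the flat light grey steel cover: 153 x 240 x 4 mm, top face at z = 169 mm, front edge at x = -118, hinge line at x = +35 mm.
- latch_key (a joint): Turn of the cam latch with its T-handled key, rad: 0 = locked (cross bar parallel to the cover's front edge), grows anticlockwise seen from above to the stop at 1.57 (bar pointing front to back). Starts at 0 to 0.2. The cam's tongue hooks under the casing and holds the cover shut until about 1.15. The key cannot come out; light friction (0.12 N m) keeps it where it is left.
- key_grip (a point): Middle of the key's cross bar, on the latch's axis, 48 mm above the cover's top face, at analyser x = -68, y = +65, z = 217 mm when shut. The black cross bar (72 mm long, 13 wide, 14 high) lies along this frame's y and turns with it; z is the latch's axis; below the bar is a steel sleeve of 15 mm diameter. The bar can be gripped across its width from above.
- cover (a joint): Opening angle of the service cover, rad: 0 = shut, 1.57 = upright, stop at 1.75. It is hinged at its back edge: the front edge swings up and away from the robot. Stiff friction hinges (0.9 N m) hold the cover (about 0.6 kg) at any angle; lifting it by the handle takes up to about 15 N.
- cover_handle (a point): Middle of the round bar of the black D-handle on the cover (12 mm diameter, posts 80 mm apart, along this frame's y), 38 mm above the top face, at analyser x = -85, y = -50, z = 207 mm when shut. x towards the hinge, z normal to the cover. The bar can be pinched from above and turns between the fingers as the cover swings. Upright, it is 42 mm behind and 120 mm above the hinge line.
- cover_hinge (a point): Point of the hinge line level with the handle's middle, at analyser x = +35, y = -50, z = 165 mm. The hinge line runs along this frame's y; the handle's bar runs round it on a circle of 127 mm radius. The frame turns with the cover.
- tablet_bottle: White jar with a cap, 64 mm diameter, 115 mm high, standing on the counter beside the analyser; origin under its middle. A bystander.
- syrup_bottle: Amber bottle, 60 mm diameter, 150 mm high, standing on the counter beside the analyser; origin under its middle. A bystander.
- carton: Cardboard carton 75 x 130 x 60 mm (x, y, z) on the counter beside the analyser; origin under its middle. A bystander.
- tube_rack: White sample tube rack 70 x 150 mm, 80 mm high with its tubes, on the counter beside the analyser; origin under its middle. A bystander.

How it is judged (in metres and radians):
On the way:
1. the key is turned a quarter turn while the cover is still shut (value of joint latch_key above 1.2 rad and value of joint cover below 0.1 rad), for 0.2 s.
At the end, for the whole second after the job is handed in: The cover stands open at 1.35 rad (77 degrees) or more and at rest, and the key is still turned by 1.1 rad or more from its locked position (value of joint cover above 1.35 rad and velocity of joint cover below 0.05 rad/s and not (velocity of joint cover below -0.05 rad/s) and value of joint latch_key above 1.1 rad); the robot touches nothing.
It fails at once if a bottle, the carton or the tube rack is pushed more than 30 mm or tipped over (distance of any of tablet_bottle, syrup_bottle, carton, tube_rack from where it was at the start of the episode above 0.03 m or angle between any of tablet_bottle, syrup_bottle, carton, tube_rack's own z axis and vertical above 0.5 rad).
It also fails if it takes over 46 s, if anything falls off the work surface, if the arm or the gripper's body presses on something with over 40 N, if the wrist force passes 120 N, or if a joint passes its speed limit or range.

## Working session

There is one attempt and no reset: what is moved stays moved. The work goes in short steps, Python scripts to look and compute and a shell command to move; the robot and the scene stay as the last step left them, time stands still between calls to the robot, and variables do not carry over. Pictures are saved under pics/ and viewed, and the job is handed in when it is done.

```bash
ls; mkdir -p pics; python3 - <<'E'
from bench import manip
import cv2,numpy as np
print(manip.state())
for n in ("top","side"):
    p,d=manip.snapshot(n); cv2.imwrite(f"pics/{n}0.png",p[...,::-1]); np.save(f"pics/{n}0.npy",d)
    print(n,manip.camera_info(n))
E
```

```text
pics
{'time': 0.0, 'joint_pos': array([-1.32459809e+00,  3.51262245e-01,  1.65242326e+00,  1.52283242e-06,
        1.13911357e+00, -8.45997779e-02]), 'qvel': array([ 0.00062506, -0.00033832,  0.00060783,  0.00011211,  0.00083147,
        0.00022078]), 'joint_torque': array([-1.66467849e-03, -4.97317314e+01, -2.85252786e+01,  6.97297719e-02,
        2.57467688e-02, -7.35567937e-05]), 'ee_pos': array([ 178.5779467 , -519.831965  ,  218.08750432]), 'ee_rot': array([-6.01298691e-04,  9.86352612e-01,  1.64645562e-01, -4.79968392e-05]), 'force': array([-0.74089317, -0.49743406, -0.34435058]), 'torque': array([ 0.00884219, -0.02118057,  0.01943361]), 'opening': 93.14455289245095}
top {'fx': 411.68800025553156, 'fy': 411.68800025553156, 'cx': 323.122933392218, 'cy': 198.64064520607954, 'R': array([[ 0.00442289, -0.9999602 , -0.00774772],
       [-0.99272864, -0.00345863, -0.1203241 ],
       [ 0.12029251,  0.00822357, -0.99270443]]), 't': array([  29.31192644,  573.23729633, 1213.30019472])}
side {'fx': 387.7554442333591, 'fy': 387.7554442333591, 'cx': 315.6330662215382, 'cy': 196.55514503634558, 'R': array([[-0.94381784, -0.33036554, -0.0081547 ],
       [-0.2421914 ,  0.70828153, -0.66308415],
       [ 0.22483598, -0.62385565, -0.74850044]]), 't': array([ 510.35809152,  223.06982494, 1144.40086297])}
```

View pics/top0.png

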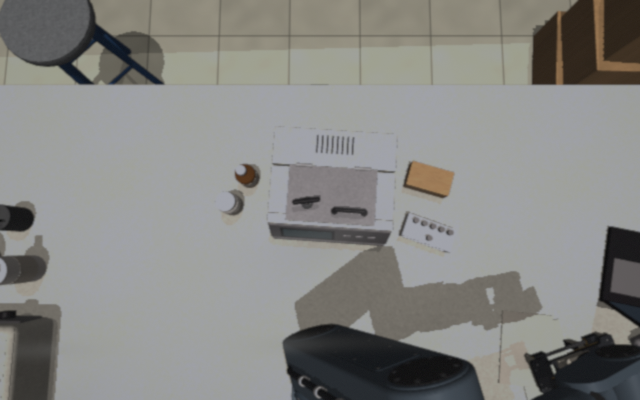

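View pics/side0.png

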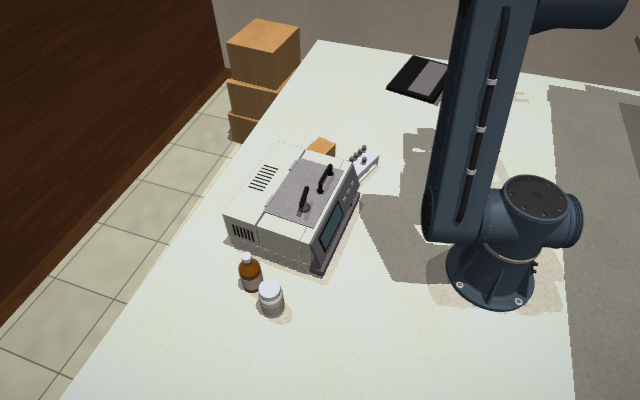

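The top view shows the analyser around (333,185), the key at (306,200), the handle at (349,210), and bystanders on both sides. I'll enlarge it for pixel readings.

```bash
python3 - <<'E'
import cv2
p=cv2.imread("pics/top0.png"); c=p[110:260,200:470]; cv2.imwrite("pics/top0c.png",cv2.resize(c[10:140,60:205],None,fx=5.5,fy=4.5*5.5/4.5*0.8,interpolation=cv2.INTER_CUBIC)) if 0 else cv2.imwrite("pics/top0c.png",cv2.resize(p[120:250,262:402],None,fx=4.5,fy=4.5,interpolation=cv2.INTER_CUBIC))
p=cv2.imread("pics/side0.png"); cv2.imwrite("pics/side0c.png",cv2.resize(p[135:280,215:375],None,fx=4,fy=4,interpolation=cv2.INTER_CUBIC))
E
```

```text
(no output)
```

View pics/top0c.png

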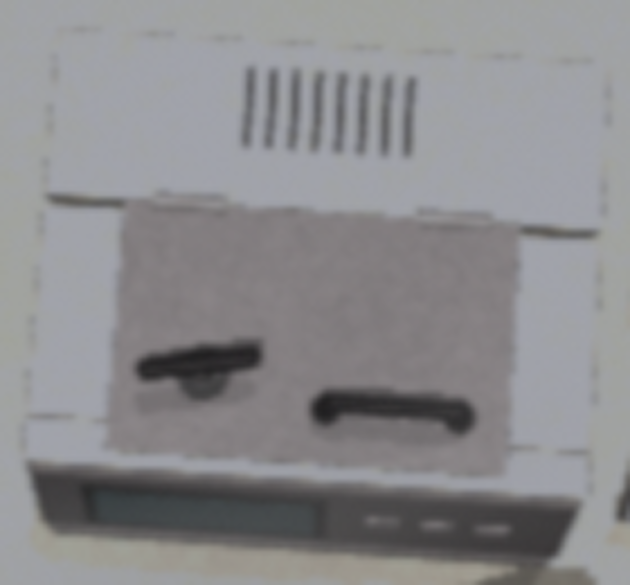

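View pics/side0c.png

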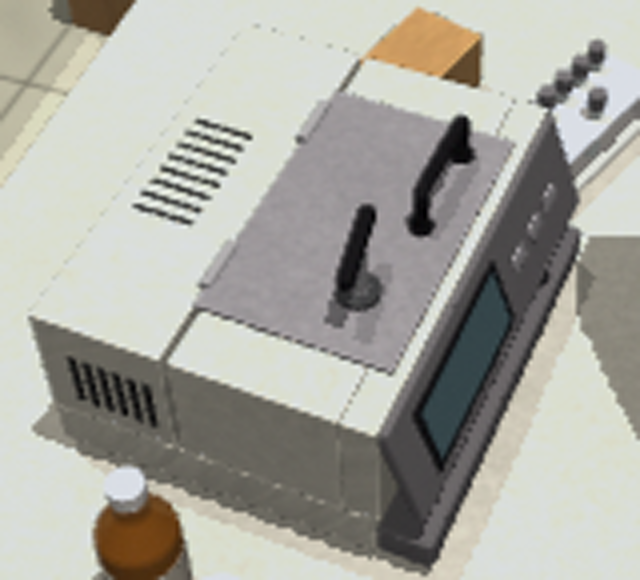

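```bash
cat > h.py <<'E'
import numpy as np
from bench import manip
def ray(n,u,v,z):
    c=manip.camera_info(n);R=c['R'];t=c['t']
    d=R.T@np.array([(u-c['cx'])/c['fx'],(v-c['cy'])/c['fy'],1]);o=-R.T@t
    return o+d*(z-o[2])/d[2]
def proj(n,X):
    c=manip.camera_info(n);p=c['R']@X+c['t'];return np.array([c['fx']*p[0]/p[2]+c['cx'],c['fy']*p[1]/p[2]+c['cy']])
E
python3 - <<'E'
from h import *
from scipy.optimize import least_squares
T=lambda u,v:("top",262+(u+.5)/4.5-.5,120+(v+.5)/4.5-.5)
S=lambda u,v:("side",215+(u+.5)/4-.5,135+(v+.5)/4-.5)
obs=[(T(122,203),(35,120,169)),(T(520,226),(35,-120,169)),(T(108,452),(-118,120,169)),(T(506,473),(-118,-120,169)),
(T(200,357),(-68,65,224)),(T(394,402),(-85,-50,213)),
(S(340,94),(35,-120,169)),(S(513,143),(-118,-120,169)),(S(200,312),(35,120,169)),(S(390,373),(-118,120,169))]
def f(p,o=obs):
    c,s=np.cos(p[2]),np.sin(p[2]);r=[]
    for (n,u,v),X in o:
        W=np.array([p[0]+c*X[0]-s*X[1],p[1]+s*X[0]+c*X[1],X[2]]); r+=list(proj(n,W)-[u,v])
    return np.array(r)
for o in (obs,obs[:6],obs[6:]):
    s=least_squares(f,[600,0,0],args=(o,)); print(s.x,np.abs(s.fun).reshape(-1,2).max(1).round(2))
s=least_squares(f,[600,0,0]).x; c_,s_=np.cos(s[2]),np.sin(s[2])
for nm,X in dict(key=(-68,65,217),handle=(-85,-50,207),hinge=(35,-50,165)).items(): print(nm,s[0]+c_*X[0]-s_*X[1],s[1]+s_*X[0]+c_*X[1],X[2])
a=ray(*T(137,370),222);b=ray(*T(262,350),222);print("bar ends",a,b,np.linalg.norm(a-b),"angle of bar from y",np.arctan2(-(a-b)[0],(a-b)[1])-s[2])
d=np.load('pics/top0.npy')
print(d[198:204,300:314].round())
for (u,v),z in (((230,202),115),((246,173),150),((430,177),60),((428,232),80)):print(ray('top',u,v,z))
E
```

```text
[ 6.10100565e+02  6.64793250e+00 -5.71071781e-02] [0.73 0.66 0.79 0.55 1.28 0.97 1.38 0.69 1.58 1.24]
[ 6.10703683e+02  6.20816418e+00 -5.49369266e-02] [0.85 0.97 0.54 0.3  1.11 0.7 ]
[ 6.08587727e+02  8.41659347e+00 -6.17347010e-02] [0.96 1.11 1.5  1.28]
key 545.9213663814245 75.42314907524806 217
handle 522.3853228346721 -38.41908673451358 207
hinge 642.1897022197605 -45.26822391767688 165
bar ends [541.87264219 109.90921532 222.        ] [553.64034945  38.51078978 222.        ] 72.36168947282371 angle of bar from y 0.2204560912228576
[[1113. 1115.    0. 1062. 1060. 1057. 1058. 1059. 1058. 1058. 1053. 1057.
  1055. 1055.]
 [1059. 1057. 1059. 1058. 1058. 1057. 1058. 1056. 1057. 1056. 1058. 1053.
  1059. 1057.]
 [1060. 1058. 1059. 1062. 1056. 1056. 1058. 1055.    0. 1058. 1058. 1059.
  1057. 1057.]
 [1056. 1054. 1055. 1056. 1054. 1057. 1057. 1057. 1057. 1056. 1059. 1056.
  1057. 1059.]
 [1056. 1058. 1057. 1059. 1056. 1056. 1060. 1060. 1058. 1060. 1057. 1062.
  1059. 1065.]
 [1062. 1056. 1059. 1059. 1064. 1066. 1068. 1069. 1075. 1095. 1106. 1105.
  1110. 1110.]]
[552.86809842 295.09326753 115.        ]
[630.06122282 244.91852803 150.        ]
[ 636.18242101 -287.12319976   60.        ]
[ 471.68598284 -271.97292113   80.        ]
```

```bash
cat >> h.py <<'E'
from scipy.spatial.transform import Rotation as Ro
def to(p,jawang=None,tilt=0):
    """tool-frame shift (cm) and rotvec to world TCP p, tool down, jaw axis at world angle jawang"""
    s=manip.state();q=s['ee_rot'];R=Ro.from_quat([q[1],q[2],q[3],q[0]])
    print("t",round(s['time'],2),"pos",s['ee_pos'].round(1),"F",s['force'].round(1),"open",round(s['opening'],1),"q6",s['joint_pos'].round(2), "yang",np.arctan2(*R.apply([0,1,0])[[1,0]]).round(3))
    print("lin",(R.inv().apply(np.array(p)-s['ee_pos'])/10).round(2))
    if jawang is not None:
        y=np.array([np.cos(jawang),np.sin(jawang),0]);z=np.array([0,0,-1.]);x=np.cross(y,z)
        print("ang",(R.inv()*Ro.from_matrix(np.c_[x,y,z])).as_rotvec().round(3))
E
python3 -c "
from h import *
to((547,75,300),0.163)"
```

```text
t 0.1 pos [ 178.6 -519.9  218.2] F [-0.3  0.2  0.4] open 92.7 q6 [-1.32  0.35  1.65 -0.    1.14 -0.08] yang -1.24
lin [ 54.17 -44.31  -8.13]
ang [-1.000e-03 -1.000e-03 -1.403e+00]
```

```bash
python3 -m jog '{"linear":[[0,0,-6],[5,-4,-8.1],[10,-8,-8.1],[15,-12.3,-8.1],[20,-16.4,-8.1],[25,-20.5,-8.1],[30,-24.5,-8.1],[35,-28.6,-8.1]],"angular":[[0,0,-0.1],[0,0,-0.25],[0,0,-0.4],[0,0,-0.55],[0,0,-0.7],[0,0,-0.85],[0,0,-1.0],[0,0,-1.15]],"jaw":[0,0,0,0,0,0,0,0]}' 30
python3 -c "
from h import *
to((547,75,300),0.163)"
```

```text
time: 1.1
ee_pos: [408.1, -149.1, 299.7]
ee_rot: [0.0, 0.737, 0.676, 0.0]
force: [0.1, -1.3, 0.6]
opening: 46.4
t 1.1 pos [ 408.1 -149.1  299.7] F [ 0.1 -1.3  0.6] open 46.4 q6 [-0.46  0.05  1.82 -0.    1.27 -0.37] yang -0.085
lin [23.51 11.93 -0.03]
ang [ 0.     0.    -0.248]
```

```bash
python3 -m jog '{"linear":[[5,2.5,0],[10,5,0],[15,7.6,0],[20,10.2,0],[23.5,11.9,0],[23.5,11.9,0],[23.5,11.9,0],[23.5,11.9,0]],"angular":[[0,0,-0.08],[0,0,-0.16],[0,0,-0.25],[0,0,-0.25],[0,0,-0.25],[0,0,-0.25],[0,0,-0.25],[0,0,-0.25]],"jaw":[0,0,0,0,0,0,0,0]}'
python3 - <<'E'
from h import *
import cv2
to((547,75,300),0.163)
print(manip.camera_info("wrist"))
p,d=manip.snapshot("wrist");cv2.imwrite("pics/w1.png",p[...,::-1])
E
```

```text
time: 2.1
ee_pos: [546.8, 71.5, 299.7]
ee_rot: [0.0, 0.649, 0.761, -0.0]
force: [-1.0, 0.1, -0.9]
opening: 46.4
t 2.1 pos [546.8  71.5 299.7] F [-1.   0.1 -0.9] open 46.4 q6 [ 0.05  0.28  1.54 -0.    1.32 -0.11] yang 0.159
lin [ 0.34  0.08 -0.03]
ang [-0.     0.    -0.004]
{'fx': 309.70691628693146, 'fy': 309.70691628693146, 'cx': 320.2117170651324, 'cy': 198.4327666063164, 'R': array([[ 9.87292757e-01,  1.58911404e-01,  4.21908494e-04],
       [ 1.53538294e-01, -9.54588298e-01,  2.55317790e-01],
       [ 4.09756574e-02, -2.52008626e-01, -9.66857098e-01]]), 't': array([-551.98176852,  -65.88246584,  464.22834559])}
```

View pics/w1.png

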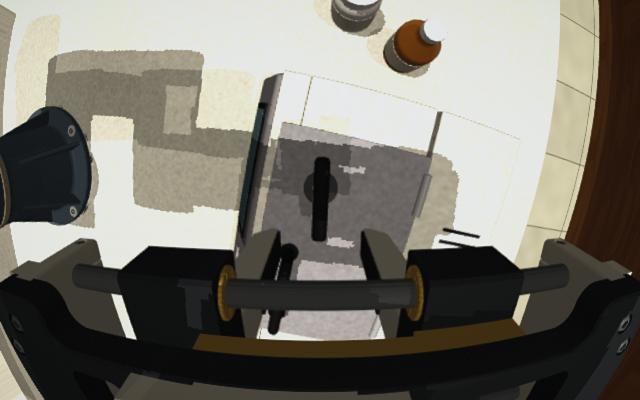

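The wrist view shows the key bar from (322,157) to (319,240), centred between the fingers at about (265,260) and (378,260). The handle runs from (289,246) to (275,330).

```bash
cat >> h.py <<'E'
def wray(u,v,z,c=None):
    c=c or manip.camera_info("wrist");R=c['R'];t=c['t']
    a=np.array([u-c['cx'],v-c['cy']])/c['fx'];r=np.hypot(*a)
    d=R.T@np.array([*(a/r*np.sin(r)),np.cos(r)]);o=-R.T@t
    return o+d*(z-o[2])/d[2]
E
python3 - <<'E'
from h import *
a=wray(322,157,224);b=wray(319.5,241,224);print(a,b,(a+b)/2,np.linalg.norm(a-b),np.arctan2(-(a-b)[0],(a-b)[1]))
a=wray(289,246,213);b=wray(275,331,213);print(a,b,(a+b)/2,np.linalg.norm(a-b),np.arctan2(-(a-b)[0],(a-b)[1]))
to((547,75,198),0.163)
E
```

```text
[542.43849653 112.21427111 224.        ] [551.70521195  41.99419688 224.        ] [547.07185424  77.10423399 224.        ] 70.82888421267995 0.13120858583805695
[526.37088386  28.22284991 213.        ] [523.25254954 -71.31648994 213.        ] [524.8117167  -21.54682002 213.        ] 99.58817293376602 -0.031317414711940446
t 2.15 pos [546.9  71.5 299.8] F [ 0.6 -0.3  0.3] open 46.7 q6 [ 0.05  0.28  1.54 -0.    1.32 -0.11] yang 0.159
lin [ 0.34  0.07 10.18]
ang [ 0.     0.    -0.004]
```

```bash
python3 -m jog '{"linear":[[0.4,0.05,3],[0.4,0.05,6],[0.4,0.05,8.5],[0.4,0.05,10.1],[0.4,0.05,10.1],[0.4,0.05,10.1],[0.4,0.05,10.1],[0.4,0.05,10.1]],"angular":[[0,0,0],[0,0,0],[0,0,0],[0,0,0],[0,0,0],[0,0,0],[0,0,0],[0,0,0]],"jaw":[0,0,0,0,0,1,1,1]}' 40
python3 - <<'E'
from h import *
import cv2
to((547,75,198),0.163)
p,d=manip.snapshot("wrist");cv2.imwrite("pics/w2.png",p[...,::-1])
E
```

```text
time: 3.15
ee_pos: [547.2, 76.4, 199.2]
ee_rot: [0.0, 0.648, 0.761, 0.0]
force: [0.0, 0.6, 0.1]
opening: 21.1
t 3.15 pos [547.2  76.4 199.2] F [0.  0.6 0.1] open 21.1 q6 [ 0.05  0.38  1.67  0.    1.1  -0.11] yang 0.16
lin [-0.14 -0.04  0.12]
ang [ 0.001  0.    -0.003]
```

View pics/w2.png

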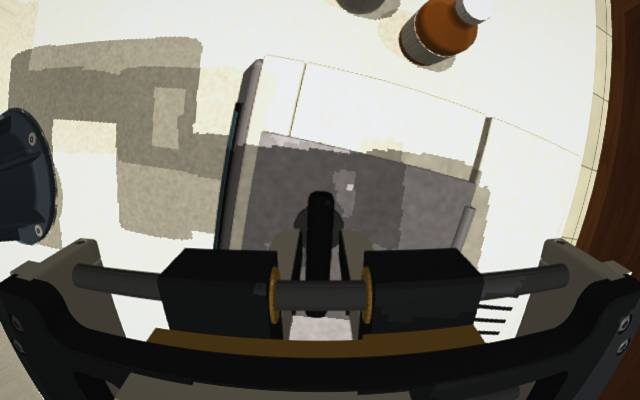

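The bar is between the fingers, which haven't finished closing. I'll close them, then turn.

```bash
python3 -m jog '{"linear":[[0,0,0.1],[0,0,0.1],[0,0,0.1],[0,0,0.1],[0,0,0.1],[0,0,0.1],[0,0,0.1],[0,0,0.1]],"angular":[[0,0,0],[0,0,0],[0,0,0],[0,0,0],[0,0,-0.08],[0,0,-0.16],[0,0,-0.24],[0,0,-0.32]],"jaw":[1,1,1,1,1,1,1,1]}' 40
python3 -c "
from h import *
to((547,75,198),1.5)
print(manip.state()['torque'])"
```

```text
time: 4.2
ee_pos: [545.9, 76.2, 198.7]
ee_rot: [-0.001, 0.518, 0.856, -0.001]
force: [-11.9, -2.2, 14.3]
opening: 13.8
t 4.2 pos [545.9  76.2 198.7] F [-11.9  -2.2  14.3] open 13.8 q6 [ 0.05  0.38  1.67 -0.    1.1  -0.43] yang 0.483
lin [-0.16  0.04  0.07]
ang [-0.002 -0.002 -1.017]
[-0.40827769  1.87577623 -0.10527294]
```

```bash
python3 -m jog '{"linear":[[0.05,-0.1,-0.1],[0.05,-0.1,-0.1],[0.05,-0.1,-0.1],[0.05,-0.1,-0.1],[0.05,-0.1,-0.1],[0.05,-0.1,-0.1],[0.05,-0.1,-0.1],[0.05,-0.1,-0.1]],"angular":[[0,0,-0.12],[0,0,-0.24],[0,0,-0.36],[0,0,-0.48],[0,0,-0.6],[0,0,-0.72],[0,0,-0.84],[0,0,-0.92]],"jaw":[1,1,1,1,1,1,1,1]}' 40
python3 -c "
from h import *
to((546,75,198),1.55)
print(manip.state()['torque'])"
```

```text
time: 5.2
ee_pos: [545.2, 75.5, 198.8]
ee_rot: [-0.001, 0.084, 0.996, -0.001]
force: [-6.1, -7.4, 3.7]
opening: 13.7
t 5.2 pos [545.2  75.5 198.8] F [-6.1 -7.4  3.7] open 13.7 q6 [ 0.05  0.37  1.67 -0.    1.1  -1.35] yang 1.403
lin [-0.09 -0.03  0.08]
ang [-0.002 -0.002 -0.147]
[-1.09871221  0.73357066 -0.20075361]
```

```bash
python3 -m jog '{"linear":[[0,0,0],[0,0,0],[0,0,0],[0,0,0],[0,0,0],[0,0,0],[0,0,0],[0,0,0]],"angular":[[0,0,-0.04],[0,0,-0.08],[0,0,-0.1],[0,0,-0.1],[0,0,-0.1],[0,0,-0.1],[0,0,-0.1],[0,0,-0.1]],"jaw":[1,1,1,1,1,0.3,0.3,0.3]}' 40
python3 - <<'E'
from h import *
import cv2
to((546,75,300),-0.057)
print(manip.state()['torque'])
p,d=manip.snapshot("wrist");cv2.imwrite("pics/w3.png",p[...,::-1])
E
```

```text
time: 6.2
ee_pos: [546.0, 76.5, 198.7]
ee_rot: [0.0, 0.035, 0.999, 0.0]
force: [-0.6, 0.2, -0.4]
opening: 32.1
t 6.2 pos [546.   76.5 198.7] F [-0.6  0.2 -0.4] open 32.1 q6 [ 0.05  0.37  1.67  0.    1.1  -1.45] yang 1.5
lin [ -0.02  -0.15 -10.13]
ang [0.    0.    1.557]
[ 0.05128127 -0.1341933   0.08511958]
```

View pics/w3.png

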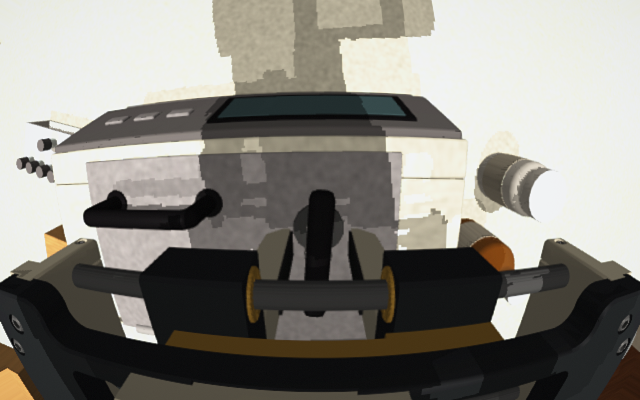

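The key now points front to back between the fingers. The handle bar runs from about (92,217) to (190,220), with its post bases at (118,200) and (210,203).

```bash
python3 - <<'E'
from h import *
a=wray(90,217,207);b=wray(192,219,207);print(a,b,(a+b)/2,np.linalg.norm(a-b),np.arctan2(-(a-b)[0],(a-b)[1]))
a=wray(119,200,175);b=wray(210,203,175);print(a,b,(a+b)/2)
E
```

```text
[519.57499986 -74.52492796 207.        ] [524.55210006   5.32489491 207.        ] [522.06354996 -34.60001653 207.        ] 80.00478572238028 3.079342426055151
[516.76218705 -70.41002017 175.        ] [524.02954777   5.30845764 175.        ] [520.39586741 -32.55078127 175.        ]
```

```bash
python3 -m jog '{"linear":[[0,0,-4],[0,0,-8],[0.5,-3.5,-9.1],[1,-7,-9.1],[1.58,-11.6,-9.1],[1.58,-11.6,-9.1],[1.58,-11.6,-9.1],[1.58,-11.6,-9.1]],"angular":[[0,0,0],[0,0,0.18],[0,0,0.36],[0,0,0.54],[0,0,0.72],[0,0,0.9],[0,0,1.08],[0,0,1.26]],"jaw":[0.3,0.3,0,0,0,0,0,0]}' 40
python3 -c "
from h import *
to((522.3,-37.5,188),-0.057)"
```

```text
time: 7.25
ee_pos: [521.9, -38.3, 289.6]
ee_rot: [0.0, 0.62, 0.785, 0.0]
force: [0.3, -0.5, 0.7]
opening: 46.5
t 7.25 pos [521.9 -38.3 289.6] F [ 0.3 -0.5  0.7] open 46.5 q6 [-0.16  0.24  1.63  0.    1.28 -0.4 ] yang 0.234
lin [ 0.07  0.05 10.16]
ang [ 0.    -0.     0.291]
```

```bash
python3 -m jog '{"linear":[[0.05,0.05,1],[0.05,0.05,3],[0.05,0.05,6],[0.05,0.05,8.5],[0.05,0.05,10.1],[0.05,0.05,10.1],[0.05,0.05,10.1],[0.05,0.05,10.1]],"angular":[[0,0,0.15],[0,0,0.29],[0,0,0.29],[0,0,0.29],[0,0,0.29],[0,0,0.29],[0,0,0.29],[0,0,0.29]],"jaw":[0,0,0,0,0,0,0,0.5]}' 40
python3 - <<'E'
from h import *
import cv2
to((522,-38,188),-0.057)
p,d=manip.snapshot("wrist");cv2.imwrite("pics/w4.png",p[...,::-1])
E
```

```text
time: 8.25
ee_pos: [522.7, -37.7, 189.5]
ee_rot: [0.001, 0.725, 0.689, 0.0]
force: [-0.2, 0.5, 0.8]
opening: 40.7
t 8.25 pos [522.7 -37.7 189.5] F [-0.2  0.5  0.8] open 40.7 q6 [-0.16  0.34  1.75 -0.    1.05 -0.11] yang -0.05
lin [-0.04 -0.07  0.15]
ang [0.001 0.    0.007]
```

View pics/w4.png

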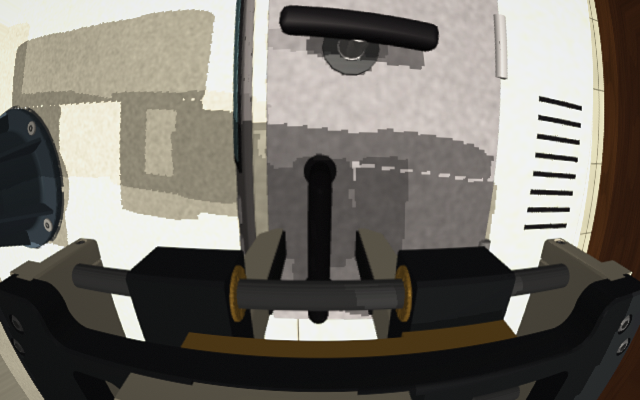

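```bash
python3 -m jog '{"linear":[[0,-0.05,0.1],[0,-0.05,0.1],[0,-0.05,0.1],[0,-0.05,0.1],[0,-0.05,0.1],[0,-0.05,0.1],[0,-0.05,0.1],[0,-0.05,0.1]],"angular":[[0,0,0],[0,0,0],[0,0,0],[0,0,0],[0,0,0],[0,0,0],[0,0,0],[0,0,0]],"jaw":[1,1,1,1,1,1,1,1]}' 50
python3 - <<'E'
from h import *
to((522,-38,188),-0.057)
for th in np.arange(0,1.61,.1):
    c,s=np.cos(th),np.sin(th);print(round(th,2),(np.array([120*(1-c)+42*s,-(120*s-42*(1-c))])/10).round(2))
E
```

```text
time: 9.3
ee_pos: [521.9, -37.6, 187.7]
ee_rot: [0.0, 0.725, 0.689, 0.0]
force: [1.9, 0.6, 0.2]
opening: 10.8
t 9.3 pos [521.9 -37.6 187.7] F [1.9 0.6 0.2] open 10.8 q6 [-0.16  0.34  1.75 -0.    1.05 -0.11] yang -0.05
lin [-0.04  0.02 -0.03]
ang [0.    0.    0.007]
0.0 [ 0. -0.]
0.1 [ 0.48 -1.18]
0.2 [ 1.07 -2.3 ]
0.3 [ 1.78 -3.36]
0.4 [ 2.58 -4.34]
0.5 [ 3.48 -5.24]
0.6 [ 4.47 -6.04]
0.7 [ 5.53 -6.74]
0.8 [ 6.65 -7.33]
0.9 [ 7.83 -7.81]
1.0 [ 9.05 -8.17]
1.1 [10.3 -8.4]
1.2 [11.57 -8.51]
1.3 [12.84 -8.49]
1.4 [14.1  -8.34]
1.5 [15.34 -8.07]
1.6 [16.55 -7.67]
```

```bash
python3 -m jog '{"linear":[[0,0.23,-0.6],[0,0.48,-1.18],[0,0.77,-1.75],[0,1.07,-2.3],[0,1.42,-2.84],[0,1.78,-3.36],[0,2.17,-3.86],[0,2.58,-4.34]],"angular":[[0,0,0],[0,0,0],[0,0,0],[0,0,0],[0,0,0],[0,0,0],[0,0,0],[0,0,0]],"jaw":[1,1,1,1,1,1,1,1]}' 50
python3 - <<'E'
from h import *
import cv2
to((522,-37.6,188),-0.057)
p,d=manip.snapshot("wrist");cv2.imwrite("pics/w5.png",p[...,::-1])
E
```

```text
time: 10.3
ee_pos: [545.8, -39.1, 231.0]
ee_rot: [-0.002, 0.725, 0.689, -0.002]
force: [-12.8, -3.4, -6.9]
opening: 10.8
t 10.3 pos [545.8 -39.1 231. ] F [-12.8  -3.4  -6.9] open 10.8 q6 [-0.16  0.34  1.64 -0.    1.17 -0.11] yang -0.05
lin [ 0.03 -2.37  4.32]
ang [-0.005  0.001  0.007]
```

View pics/w5.png

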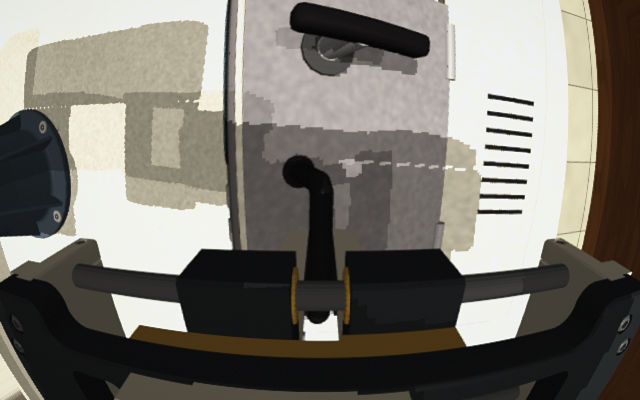

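The cover is rising: the handle post foot has moved to (300,172) while the bar stays pinched. I'll continue the arc.

```bash
python3 -m jog '{"linear":[[0,0.9,-0.9],[0,1.89,-1.7],[0,2.95,-2.4],[0,4.07,-2.99],[0,5.25,-3.47],[0,6.47,-3.83],[0,7.72,-4.06],[0,8.99,-4.17]],"angular":[[0,0,0],[0,0,0],[0,0,0],[0,0,0],[0,0,0],[0,0,0],[0,0,0],[0,0,0]],"jaw":[1,1,1,1,1,1,1,1]}' 50
python3 - <<'E'
from h import *
import cv2
to((522,-37.6,188),-0.057)
p,d=manip.snapshot("wrist");cv2.imwrite("pics/w6.png",p[...,::-1])
p,d=manip.snapshot("side");cv2.imwrite("pics/s6.png",cv2.resize(p[100:300,200:440,::-1],None,fx=3,fy=3))
E
```

```text
time: 11.35
ee_pos: [637.2, -44.6, 276.5]
ee_rot: [0.001, 0.725, 0.689, -0.0]
force: [-14.2, -7.8, 14.9]
opening: 10.4
t 11.35 pos [637.2 -44.6 276.5] F [-14.2  -7.8  14.9] open 10.4 q6 [-0.14  0.47  1.33 -0.    1.34 -0.09] yang -0.05
lin [  0.14 -11.55   8.84]
ang [0.001 0.002 0.007]
```

View pics/w6.png

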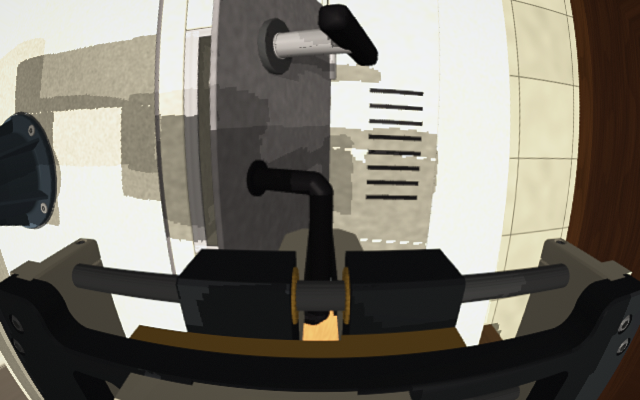

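View pics/s6.png

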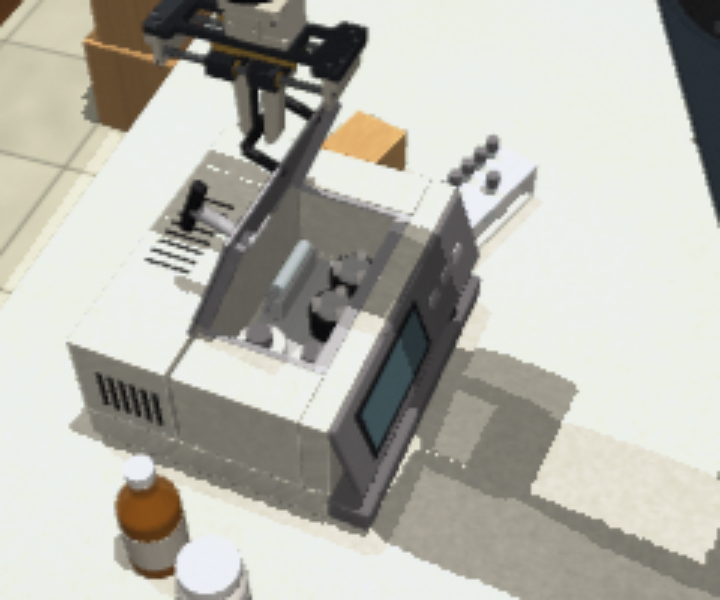

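The side view shows the cover about 70° open with the fingers still on the bar, and the bystanders untouched. I'll finish the arc.

```bash
python3 -m jog '{"linear":[[0,0.64,0.05],[0,1.27,0.1],[0,1.9,0.2],[0,2.53,0.32],[0,3.15,0.45],[0,3.77,0.6],[0,4.4,0.8],[0,4.4,0.8]],"angular":[[0,0,0],[0,0,0],[0,0,0],[0,0,0],[0,0,0],[0,0,0],[0,0,0],[0,0,0]],"jaw":[1,1,1,1,1,1,1,1]}' 50
python3 - <<'E'
from h import *
import cv2
to((522,-37.6,188),-0.057)
p,d=manip.snapshot("wrist");cv2.imwrite("pics/w7.png",p[...,::-1])
p,d=manip.snapshot("side");cv2.imwrite("pics/s7.png",cv2.resize(p[100:300,200:440,::-1],None,fx=3,fy=3))
E
```

```text
time: 12.45
ee_pos: [682.3, -47.4, 268.1]
ee_rot: [0.003, 0.725, 0.689, 0.001]
force: [-1.7, -9.9, 5.0]
opening: 10.4
t 12.45 pos [682.3 -47.4 268.1] F [-1.7 -9.9  5. ] open 10.4 q6 [-0.14  0.56  1.21 -0.    1.37 -0.08] yang -0.051
lin [  0.19 -16.1    7.93]
ang [0.005 0.003 0.006]
```

View pics/w7.png

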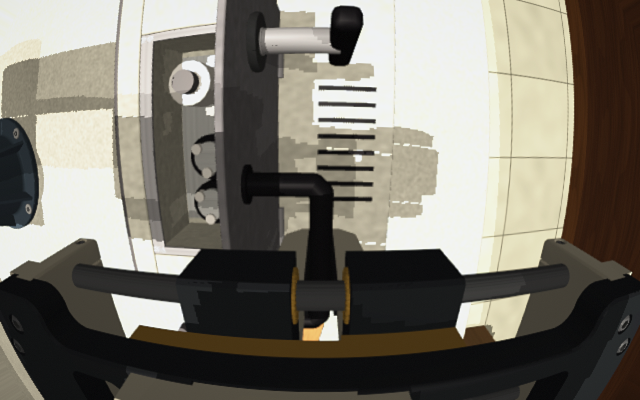

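View pics/s7.png

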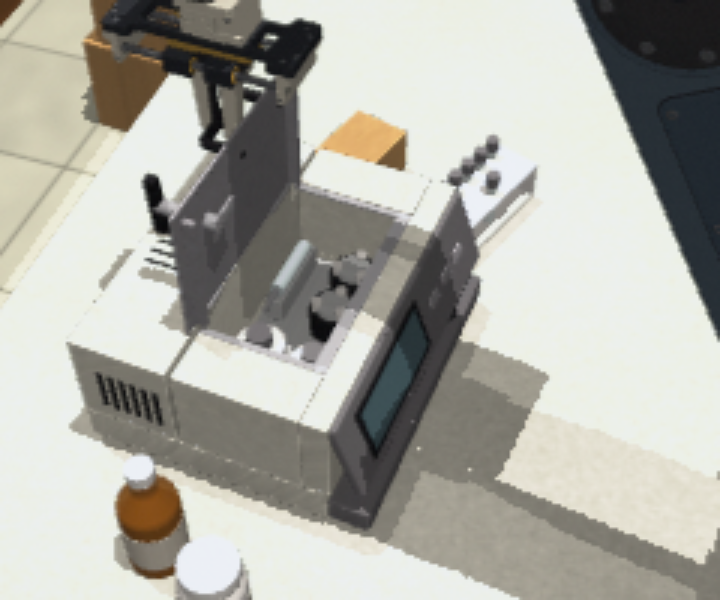

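The cover is upright. I'll release with a small opening, since the front finger sits between the bar and the plate, then lift straight up.

```bash
python3 -m jog '{"linear":[[0,0,0],[0,0,0],[0,0,0],[0,0,0],[0,0,-2],[0,0,-5],[0,0,-9],[0,0,-13]],"angular":[[0,0,0],[0,0,0],[0,0,0],[0,0,0],[0,0,0],[0,0,0],[0,0,0],[0,0,0]],"jaw":[0.4,0.4,0.4,0.4,0.4,0.4,0.4,0.4]}' 50
python3 - <<'E'
from h import *
import cv2
to((522,-37.6,188),-0.057)
p,d=manip.snapshot("wrist");cv2.imwrite("pics/w8.png",p[...,::-1])
p,d=manip.snapshot("side");cv2.imwrite("pics/s8.png",cv2.resize(p[100:300,200:440,::-1],None,fx=3,fy=3))
p,d=manip.snapshot("top");cv2.imwrite("pics/t8.png",cv2.resize(p[110:260,200:470,::-1],None,fx=2.9,fy=2.9))
E
```

```text
time: 13.55
ee_pos: [681.2, -45.4, 396.0]
ee_rot: [-0.0, 0.725, 0.689, 0.0]
force: [0.0, -0.1, 1.0]
opening: 27.8
t 13.55 pos [681.2 -45.4 396. ] F [ 0.  -0.1  1. ] open 27.8 q6 [-0.13  0.52  0.98  0.    1.64 -0.08] yang -0.05
lin [-2.000e-02 -1.593e+01  2.080e+01]
ang [-0.    -0.     0.007]
```

View pics/w8.png

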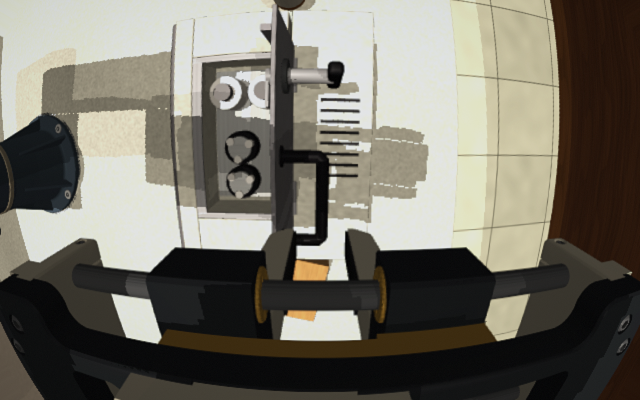

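View pics/s8.png

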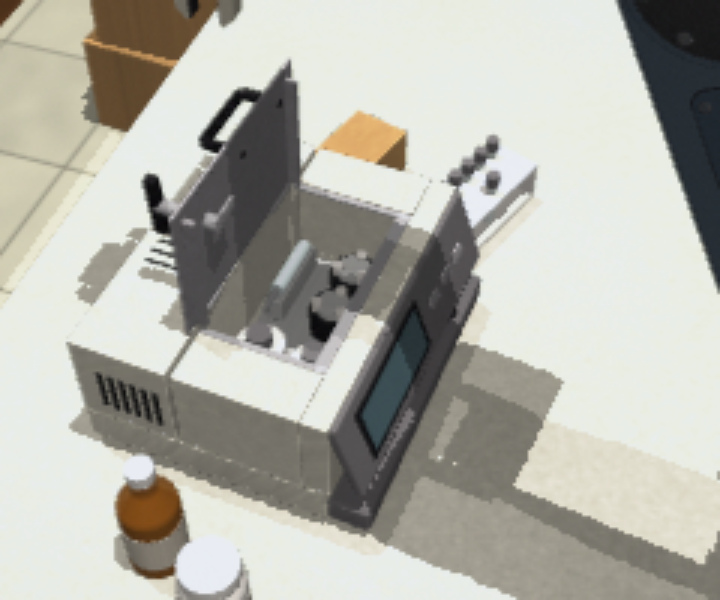

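View pics/t8.png

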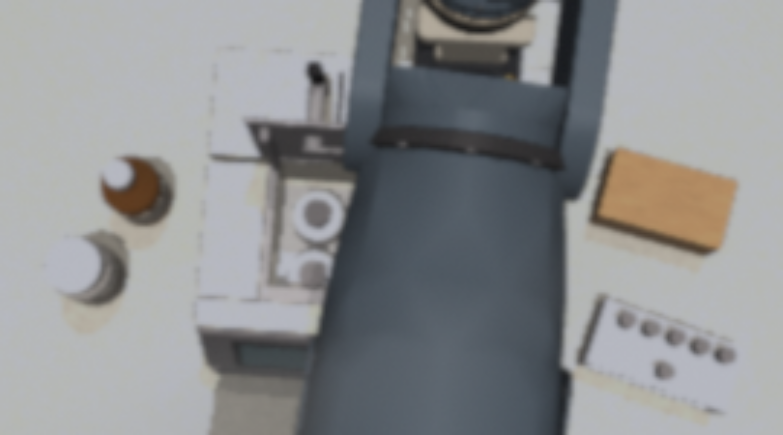

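```bash
python3 -m jog '{"linear":[[0,0,0],[0,0,0],[0,0,0],[0,0,0],[0,0,0],[0,0,0],[0,0,0],[0,0,0]],"angular":[[0,0,0],[0,0,0],[0,0,0],[0,0,0],[0,0,0],[0,0,0],[0,0,0],[0,0,0]],"jaw":[0.4,0.4,0.4,0.4,0.4,0.4,0.4,0.4]}'
python3 - <<'E'
from h import *
# check: top corners of cover edge in side view for several angles (crop s8 coords)
for th in (1.3,1.4,1.5,1.57,1.65):
    o=[]
    for y in (-120,120):
        x=35-153*np.cos(th);z=165+153*np.sin(th);c,s=np.cos(-.057),np.sin(-.057)
        o.append(((proj("side",np.array([610.1+c*x-s*y,6.6+s*x+c*y,z]))-[200,100])*3).round())
    print(th,o)
E
```

```text
time: 14.7
ee_pos: [681.3, -45.6, 394.8]
ee_rot: [0.0, 0.725, 0.689, 0.0]
force: [-0.0, -0.4, -0.6]
opening: 28.0
1.3 [array([327.,  72.]), array([214., 239.])]
1.4 [array([313.,  66.]), array([198., 231.])]
1.5 [array([299.,  60.]), array([181., 225.])]
1.57 [array([288.,  57.]), array([170., 221.])]
1.65 [array([277.,  55.]), array([157., 218.])]
```

The cover's top corners at about (290,62) and (170,220) in the side crop match an angle of about 1.56 rad. I'm handing the job in.

```bash
python3 -c "
from bench import manip
print(manip.finish_job())"
```

```text
the job is handed in; nothing more can be done
None
```

I turned the key a quarter turn anticlockwise, raised the cover by its handle until it stood upright, released it, and handed the job in at about 14.7 s. No verdict was reported.

- **Key:** I gripped the cross bar from above and turned it to about 1.55 rad, estimated from the gripper's angle. The wrist picture with the cover still shut showed the bar pointing front to back, and it was still turned in the last side picture.
- **Cover:** The side camera puts it at about 1.56 rad. The handle's position at release gives about the same angle.
- **Robot:** The gripper is clear, with its tips about 75 mm above the cover's top edge and the force reading near zero.
- **Bystanders:** The bottles, carton and rack looked unmoved in the last top and side pictures; I did not measure their positions again.
- **Disagreements:**
  - An early wrist reading put the handle about 17 mm off along its bar. A later reading agreed with the top view to about 4 mm, so I used that.
  - The gripper read 10.4–10.8 mm on the 12 mm handle bar, but the grip held through the whole swing.

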